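# Index a glued heel to the bench clamp and hold it under the pumped jaw

## Robot

A 6-joint arm with a two-finger parallel gripper is mounted at the origin on a cart in front of the work surface, level with it; the furniture and walls round the work are solid. World frame = base frame: x ahead of the robot, y to its left, z up, the work surface at z = 0. Lengths are in mm, angles in rad, forces in N, time in s.
With the tool pointing down it reaches from about 350 to 850 mm from the base axis. Payload 8.1 kg.
Tool frame: the origin (TCP) lies between the finger pads; the fingertips stand 19 mm ahead of it and the grasp point (between the pads) is the TCP; z points along the fingers, y is the line along which they close (so a half turn about z gives the same grasp; the last joint's range is limited). The gripper opens to 93 mm and grips with 3 to 60 N. Pads are 15 mm wide; open, the fingers measure 128 mm over their backs; the gripper's body (75 mm by 188 mm) begins 65 mm behind the grasp point.
Start: joints at [-1.221, 0.13, 1.488, -0, 1.523, -0.085], TCP at [252.757, -544.168, 237.635] pointing down, gripper open.
Joint ranges: [-2.96, 2.96], [-0.89, 2.26], [0.02, 2.5], [-1.34, 4.48], [0, 2.73], [-2.66, 2.66]. Speed limits (rad/s): [2.39, 2.39, 2.79, 3.14, 3.14, 3.14].

## Interface

Orientations are given as a unit quaternion [w, x, y, z].
In Python, from cell import status, viewer, env gives the robot as it stands.
- The arm moves only by the tool arm_command, never from a script. Its argument "deltas" is a list of rows, each a list of 7 numbers: the gripper command: -1 is fully open, 1 is shut, values between are in proportion, then the shift along the tool's x, y, z in m, then the turn, a rotation vector about the tool's x, y, z in degrees. In form: [[hand, tx, ty, tz, rx, ry, rz], ...]. A call has 1 to 20 rows; each row is the pose to reach, as a shift and turn from the pose commanded when the call began, along the tool's axes at that moment; what a row does not reach only later rows make up. A row lasts 1/12 s, in which the tool goes at most 41.7 mm and 7.16 degrees, less where a joint would pass 70% of its speed; a pose out of reach is approached as far as the arm can. A call with a gripper value outside its range is refused whole. The fingers move at their own pace and stop on an object; "force" is the grip in N (left out, the last holds). Time passes only in rows, so rows that repeat a pose let the fingers close. It gives the time, the measured TCP pose, the force, the opening and the grip force at its end, in the units of the state.
- status.state(): the state, without advancing time (a new reading comes with each control period).
- viewer.read_camera(name): name is "scene" or "top" or "wrist"; returns the picture (400x640x3 uint8, red, green, blue); there is no depth.
- viewer.camera_info(name): a dict with "vertical_fov" (degrees; the focal length in pixels is half the picture's height over the tangent of half this angle, whatever the lens; pixels are square), "cx", "cy" (the principal point, pixels), "k1" (the pictures are not rectified: a ray, as slopes to the right and down, at radius r is drawn at 1 + k1 r^2 times it, then the intrinsics apply), "R" (3x3) and "t" (3): a world point X has camera coordinates R X + t; the wrist camera has in their place "T_tool_cam" (4x4, takes a point from camera to tool coordinates, whose origin is the TCP and whose axes are the flange's). Camera axes: x right, y down, z forward; pixel columns grow to the right and rows downward; lengths in mm; the calibration is good to about 2 mm. A picture is of the moment at which its call begins: read the wrist's pose just before it. camera_info takes no time and is no camera call.
- env.finish_job(): hands the job in; it is judged then, once.
The state is a dict: "clock": time; "joint_positions": joint angles; "qd": joint speeds; "joint_torque": joint torques, N m; "tool_pos": TCP position; "orientation": TCP orientation; "wrist_force": force on the tool from outside, world axes, zero at the start; "wrist_torque": the same for the moment, N m; "finger_gap": finger opening in mm; "finger_force": force on a finger pad.
Only numpy, scipy, OpenCV 4.12 (cv2) and the standard library are available. Lean on these libraries where they do the work, as an engineer would, in place of code of your own. Each camera call takes 0.05 s, during which the arm holds its last target. There are 200 camera calls.

## Task

A freshly cemented heel block stands on the small turntable. Turn the table by its upright pin until it clicks into its detent with the heel squarely facing the clamp's pad, and only then pump the clamp's trigger until the sprung pad meets the heel and is pushed back by about half of its travel - never nearly all the way, that would crush the heel. Work the jaw only through the trigger, leave the things around alone, and finish while still holding the trigger squeezed.

Things in the scene. Friction and masses are not known exactly. Their poses are not given: they have to be found in the camera images.
- station: Plywood board 170 x 350 x 12 mm, fixed to the table, carrying clamp and turntable. Origin on the table, 5 mm from the board's middle towards -y. In its frame (z up): turntable axis at (0, 100) mm; the clamp lies along y at x = 0, its jaw bar 48 mm above the table, and the jaw moves in +y, towards the turntable. Low detent housing at (84, 100) mm, top 27 mm high.
- turntable_angle (a joint): Turntable angle in rad, positive counter-clockwise from above; 0 is the detent (heel facing the clamp); starts between 1.2 and 1.9; stops at -0.4 and 2.2. Turns lightly (about 1 N at the pin); a sprung plunger snaps it to 0 once it is within about 0.08 rad, after a hump of about 4 N at the pin; the same hump has to be passed when it is overshot.
- axis_point (a point): Middle of the turntable's top face, on its upright axis, 24 mm above the table. The disc is 132 mm across.
- peg_top (a point): Top of the upright steel pin by which the turntable is turned: 14 mm thick round pin, 68 mm long (from 24 to 92 mm above the table), 52 mm from the axis, on the side opposite to the heel. It turns with the table.
- heel_face (a point): Middle of the heel block's outer face (the one to be pressed), 52 mm above the table. The block is D-shaped, 50 wide, 50 high and 36 mm thick, its top 75 mm above the table, fixed in a wooden nest on the turntable; this face is 60 mm from the table's axis.
- jaw: Moving jaw: a 14 x 10 mm steel bar with ratchet teeth 6.5 mm apart and a 40 x 16 x 46 mm head in front, sliding along the station's y axis. Starts with 12 to 29 mm between pad and heel (when the heel faces it). It stays where it is left (an 11 N brake) and each full squeeze of the trigger carries it about 6.5 mm forward (the first one may give less). Not to be pushed by hand.
- pad_face (a point): Middle of the front face of the round rubber pad (32 mm across) in front of the jaw head, 52 mm above the table.
- pad (a joint): How far the sprung pad is pushed back into the jaw head, in m: 0 free, 0.020 fully in; spring 600 N/m, so 0.010 (half) is 6 N on the heel. Wanted at the end: about half, 0.005 to 0.0135; above 0.015 the heel is crushed.
- trigger_angle (a joint): Trigger angle in rad: 0 released, 0.20 fully squeezed (stop); it springs back when released. At the height of the point trigger_grip that is 20 mm of travel, and fully squeezing it takes up to about 12 N there; release it fully between squeezes.
- trigger: The trigger: a steel fork with a black plastic paddle. Its origin is the trigger's pivot, 22 mm above the table at station (0, -110) mm; its own z axis points up at rest and leans towards the fixed grip when squeezed.
- trigger_grip (a point): Point inside the trigger's black paddle (24 wide, 10 mm thick; it reaches from about 88 to 152 mm above the table), about 125 mm above the table, where a finger may press. The paddle stands behind the fixed grip (further from the turntable).
- fixed_grip (a point): Point inside the upright fixed black grip (24 wide, 10 mm thick, free from 96 up to 152 mm above the table), 125 mm above the table, between trigger paddle and turntable. Pinch both along the station's y axis: over both 46 mm at rest, 25 mm fully squeezed. The fixed grip does not yield: centre an evenly closing hand on the squeezed pair, 8 mm from this point towards the trigger.
- heel_lift: Loose black rubber heel lift, 56 x 67 x 10 mm, lying on the board beside the clamp on its +x side; bystander.
- wax_block: Loose yellow wax block, 34 x 52 x 18 mm, on the board beside the trigger on its -x side; bystander.
- awl: Loose awl with wooden handle, 138 mm; bystander.
- cement_tube: Loose tube with white cap, 158 mm long; bystander.
- setting_rod: Loose thin steel rod, 129 mm long; bystander.
- turntable: The aluminium turntable with pin, nest and heel block (a contact of the jaw with it is the pad on the heel); its origin lies on its axis, 15 mm above the table.

How it is judged:
By the outcome, as a careful person would: the job done as asked, in the order asked, and still so for the second after the job is handed in, while the arm keeps its last pose, push and grip.
It also fails if it takes over 51 s, if anything falls off the work surface, if the arm or the gripper's body presses on something with over 40 N, if the wrist force passes 120 N, or if a joint passes its speed limit or range.

## Working session

There is one attempt and no reset: what is moved stays moved. The work goes in short steps, Python scripts to look and compute and a tool call to move; the robot and the scene stay as the last step left them, time stands still between calls to the robot, and variables do not carry over. Pictures are saved under pics/ and viewed, at most 10 in all, crops included, and the job is handed in when it is done.

Besides the shell and the picture viewer there is one more tool, called as name(argument=value, ...), one argument or row to a line, values as JSON. arm_command: Moves the arm, as the interface text tells. Its arguments: {"type":"object","properties":{"deltas":{"type":"array"},"force":{"type":"number"}},"required":["deltas"]}

```bash
mkdir -p pics; ls; python3 - <<'E'
from cell import status, viewer
import cv2,json
s=status.state();print(s)
for n in("top","scene"):
    cv2.imwrite(f"pics/{n}0.png",viewer.read_camera(n)[:,:,::-1])
for n in("top","scene","wrist"): print(n,viewer.camera_info(n))
E
```

```text
pics
{'clock': 0.0, 'joint_positions': array([-1.22140872e+00,  1.31130408e-01,  1.48923170e+00, -1.48338577e-05,
        1.52301260e+00, -8.54224211e-02]), 'qd': array([-6.97367255e-04, -1.82913395e-03,  1.55653439e-04,  5.65825451e-05,
        1.45778611e-05, -8.93985371e-05]), 'joint_torque': array([-1.46457791e-03, -5.59856343e+01, -4.91755235e+01,  7.63234170e-02,
        3.52016778e-02, -1.64638627e-04]), 'tool_pos': array([ 252.56783923, -543.67928547,  236.63192187]), 'orientation': array([-8.82303001e-04,  9.76460000e-01,  2.15696717e-01, -1.24602676e-04]), 'wrist_force': array([-0.20003859, -0.00572243, -0.46358654]), 'wrist_torque': array([ 0.00855434,  0.01236365, -0.02285341]), 'finger_force': 0.0, 'finger_gap': 92.95028142896855}
top {'vertical_fov': 57.84984377460585, 'cx': 321.04413057963137, 'cy': 199.91050352989032, 'k1': -0.055311983650645206, 'R': array([[ 0.02691414, -0.99949975, -0.01660978],
       [-0.98987979, -0.02433177, -0.13980688],
       [ 0.1393328 ,  0.02020447, -0.99003947]]), 't': array([ -4.65204377, 566.89585777, 884.1457763 ])}
scene {'vertical_fov': 56.53901501847401, 'cx': 325.26043884965344, 'cy': 195.7778226667621, 'k1': -0.08324350846502518, 'R': array([[-9.70924836e-01,  2.39384467e-01,  1.98024402e-04],
       [ 1.88683157e-01,  7.65792820e-01, -6.14784534e-01],
       [-1.47321514e-01, -5.96872209e-01, -7.88695085e-01]]), 't': array([ 515.17654552,  -26.81574779, 1006.87508178])}
wrist {'vertical_fov': 66.87932152632649, 'cx': 319.4246248862691, 'cy': 200.20180177307319, 'k1': -0.01873273443011113, 'T_tool_cam': array([[ 3.41234544e-04, -9.58614981e-01, -2.84705465e-01,
         8.01320778e+01],
       [ 9.99999708e-01,  5.21814579e-04, -5.58418605e-04,
         3.34962976e-01],
       [ 6.83871903e-04, -2.84705191e-01,  9.58614879e-01,
        -1.47692157e+02],
       [ 0.00000000e+00,  0.00000000e+00,  0.00000000e+00,
         1.00000000e+00]])}
```

View pics/top0.png

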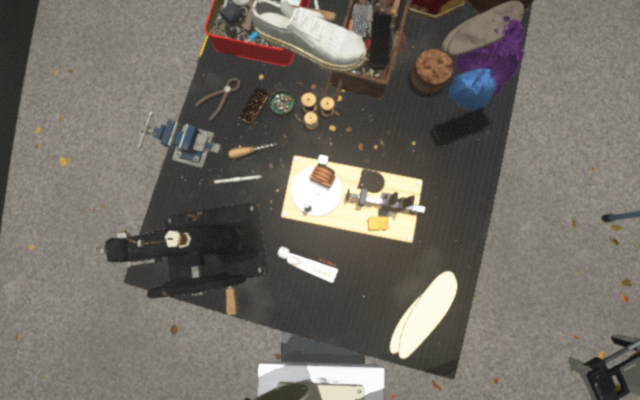

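View pics/scene0.png

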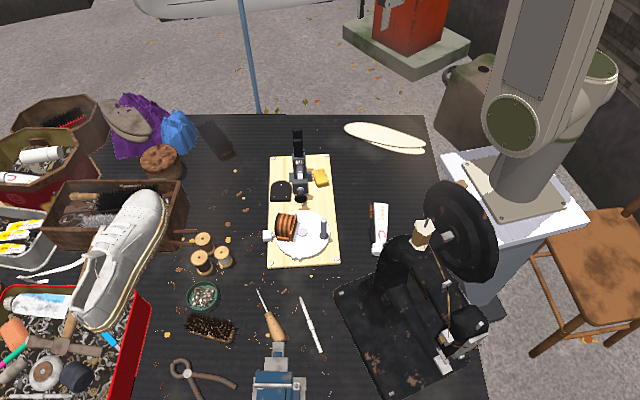

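The top view shows the board at px (282–424, 155–242): turntable at (316,190), peg near (307,209), heel near (322,176), clamp at (350–424, 200). Next I enlarge both views.

```bash
python3 - <<'E'
import cv2
a=cv2.imread("pics/top0.png")[145:250,272:432]; cv2.imwrite("pics/t1.png",cv2.resize(a,None,fx=5,fy=5,interpolation=cv2.INTER_CUBIC))
a=cv2.imread("pics/scene0.png")[120:276,250:360]; cv2.imwrite("pics/s1.png",cv2.resize(a,None,fx=3.8,fy=3.8,interpolation=cv2.INTER_CUBIC))
E
```

```text
(no output)
```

View pics/t1.png

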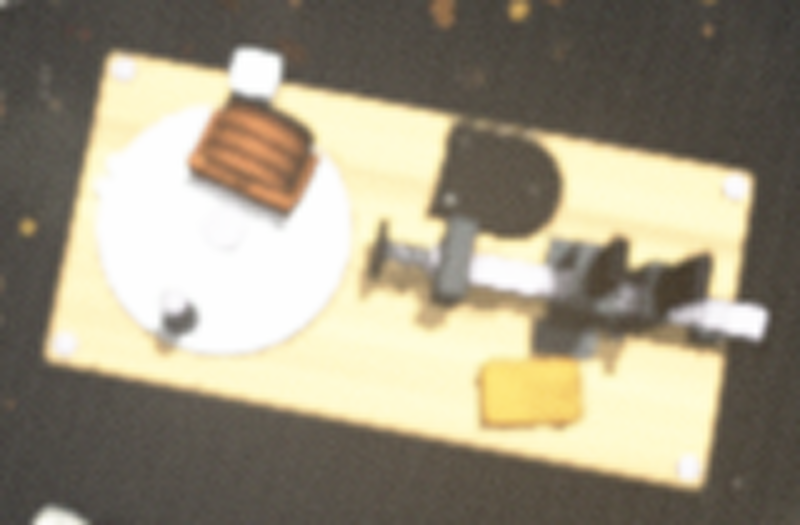

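View pics/s1.png

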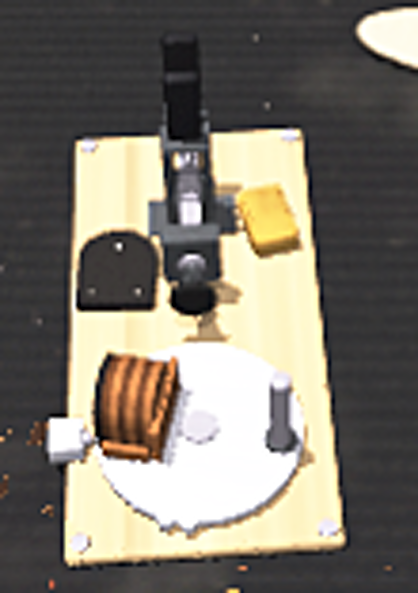

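Corners, axis, peg and grips are visible in both crops. In the top crop they are: corners (110,52), (753,174), (703,490), (47,360), axis (222,231), peg ~(174,303). In the scene crop: corners (75,140), (302,130), (345,548), (65,563), axis (201,427), peg top (282,377). I fit the station pose jointly over both views.

```bash
cat > h.py <<'E'
import numpy as np
from scipy.optimize import least_squares
from cell import viewer
def proj(n,X,I={}):
    if n not in I: I[n]=viewer.camera_info(n)
    i=I[n]; f=200/np.tan(np.radians(i["vertical_fov"])/2)
    c=np.atleast_2d(X)@i["R"].T+i["t"]; s=c[:,:2]/c[:,2:]
    s=s*(1+i["k1"]*(s**2).sum(1,keepdims=True)); return s*f+[i["cx"],i["cy"]]
def world(p,S):
    c,s=np.cos(p[2]),np.sin(p[2]); S=np.atleast_2d(S).astype(float)
    return S@np.array([[c,s,0],[-s,c,0],[0,0,1]])+[p[0],p[1],0]
def peg(a,z=92): return [52*-np.sin(a),100+52*np.cos(a),z]
E
cat > fit.py <<'E'
from h import *
un=lambda P,k,o:(np.array(P)+.5)/k-.5+np.array(o)
T=un([(110,52),(753,174),(703,490),(47,360),(222,231)],5,(272,145))
Sc=un([(75,140),(302,130),(345,548),(65,563),(201,427)],3.8,(250,120))
St=[(85,180,12),(85,-170,12),(-85,-170,12),(-85,180,12),(0,100,24)]
Ss=[(85,-170,12),(-85,-170,12),(-85,180,12),(85,180,12),(0,100,24)]
f=lambda p:np.r_[(proj("top",world(p,St))-T).ravel(),(proj("scene",world(p,Ss))-Sc).ravel()]
r=min((least_squares(f,[500,0,a],loss="soft_l1") for a in np.arange(-3,3.2,.7)),key=lambda r:r.cost)
p=r.x;print(p,r.cost);print(f(p).round(1))
pp=un([(282,377)],3.8,(250,120))
g=least_squares(lambda a:(proj("scene",world(p,peg(a[0])))-pp).ravel(),[1.5]);print("angle",g.x,g.fun)
tc=lambda n,S,k,o:((proj(n,world(p,S))-o+.5)*k-.5).round(0).tolist()
a=g.x[0]
F=[peg(a),peg(a,24),(0,-110,152),(0,-74,152),(0,-74,125)]
print(tc("top",F,5,(272,145)),tc("scene",F,3.8,(250,120)))
print(world(p,[(0,100,24),peg(a),peg(0),(0,-74,125),(0,-110,125)]).round(1))
E
python3 fit.py
```

```text
[ 5.76457530e+02 -7.49272884e+01 -1.69269093e-01] 1.723297509750242
[-0.3  0.   0.3  0.2 -0.1  0.4 -1.   0.4  0.2 -0.2 -0.1  0.1 -0.4 -0.4
  0.3 -0.9 -0.4 -0.2 -0.4  0.9]
angle [1.38350574] [-0.16953283 -0.02419622]
[[178.0, 306.0], [185.0, 322.0], [674.0, 272.0], [595.0, 256.0], [585.0, 265.0]] [[281.0, 377.0], [282.0, 438.0], [179.0, 50.0], [180.0, 88.0], [183.0, 119.0]]
[[ 593.3   23.6   24. ]
 [ 544.6   41.8   92. ]
 [ 602.1   74.9   92. ]
 [ 564.  -147.9  125. ]
 [ 557.9 -183.4  125. ]]
```

Fit residuals are under 1 px; the angle is about 1.38 rad, which lies inside the stated start range. Now a helper for deltas.

```bash
cat >> h.py <<'E'
from cell import status
from scipy.spatial.transform import Rotation as Ro
def delta(pos,yaw,cur=None):
    "yaw: world angle (deg) of tool y, tool z down"
    s=status.state(); R=Ro.from_quat(np.roll(s["orientation"],-1)); c=s["tool_pos"]
    a=np.radians(yaw); y=np.array([np.cos(a),np.sin(a),0]); z=np.array([0,0,-1.]); G=Ro.from_matrix(np.c_[np.cross(y,z),y,z])
    return (R.inv().apply(np.array(pos)-c)/1000).round(4).tolist(),(R.inv()*G).as_rotvec(degrees=True).round(2).tolist()
def wproj(S):
    "project world points in wrist camera (state now)"
    i=viewer.camera_info("wrist"); s=status.state(); R=Ro.from_quat(np.roll(s["orientation"],-1)).as_matrix()
    T=i["T_tool_cam"]; t=(np.atleast_2d(S)-s["tool_pos"])@R
    c=(t-T[:3,3])@T[:3,:3]; q=c[:,:2]/c[:,2:]; q=q*(1+i["k1"]*(q**2).sum(1,keepdims=True))
    return q*200/np.tan(np.radians(i["vertical_fov"])/2)+[i["cx"],i["cy"]]
E
python3 -c "
from h import *
print(delta((545,42,180),18))"
```

```text
([0.5119, -0.4079, 0.0574], [-0.07, -0.08, -83.09])
```

arm_command(
  deltas=[
    [0, 0.512, -0.408, 0.057, 0, 0, -83],
    [0, 0.512, -0.408, 0.057, 0, 0, -83],
    [0, 0.512, -0.408, 0.057, 0, 0, -83],
    [0, 0.512, -0.408, 0.057, 0, 0, -83],
    [0, 0.512, -0.408, 0.057, 0, 0, -83],
    [0, 0.512, -0.408, 0.057, 0, 0, -83],
    [0, 0.512, -0.408, 0.057, 0, 0, -83],
    [0, 0.512, -0.408, 0.057, 0, 0, -83],
    [0, 0.512, -0.408, 0.057, 0, 0, -83],
    [0, 0.512, -0.408, 0.057, 0, 0, -83],
    [0, 0.512, -0.408, 0.057, 0, 0, -83],
    [0, 0.512, -0.408, 0.057, 0, 0, -83],
    [0, 0.512, -0.408, 0.057, 0, 0, -83],
    [0, 0.512, -0.408, 0.057, 0, 0, -83],
    [0, 0.512, -0.408, 0.057, 0, 0, -83],
    [0, 0.512, -0.408, 0.057, 0, 0, -83],
    [0, 0.512, -0.408, 0.057, 0, 0, -83],
    [0, 0.512, -0.408, 0.057, 0, 0, -83],
    [0, 0.512, -0.408, 0.057, 0, 0, -83],
    [0, 0.512, -0.408, 0.057, 0, 0, -83],
  ],
  force=20,
)

```text
clock: 1.77
tool_pos: [544.9, 40.5, 180.5]
orientation: [-0.0, 0.589, 0.808, -0.0]
wrist_force: [-0.4, -0.9, -0.0]
finger_gap: 46.6
finger_force: 0.0
```

```bash
cat > look.py <<'E'
import sys,cv2
from h import *
s=status.state();print(s["clock"],s["tool_pos"],s["orientation"],s["finger_gap"],s["wrist_force"])
im=viewer.read_camera("wrist")[:,:,::-1].copy()
cv2.imwrite(f"pics/{sys.argv[1]}.png",im)
E
python3 look.py w1; python3 -c "
from h import *
p=[576.46,-74.93,-0.16927]
print(wproj(world(p,[peg(1.3835),(0,100,24),(0,-74,152),(0,-110,152)])))"
```

```text
1.7667 [544.87585562  40.49293326 180.52937225] [-6.12548886e-05  5.88823083e-01  8.08261897e-01 -2.79327769e-04] 46.646615746064974 [-0.41990016 -0.85801686 -0.01483768]
[[318.63041496 209.04194697]
 [357.0442598  217.79189262]
 [270.18358083 448.60421751]
 [252.55437356 474.82551098]]
```

View pics/w1.png

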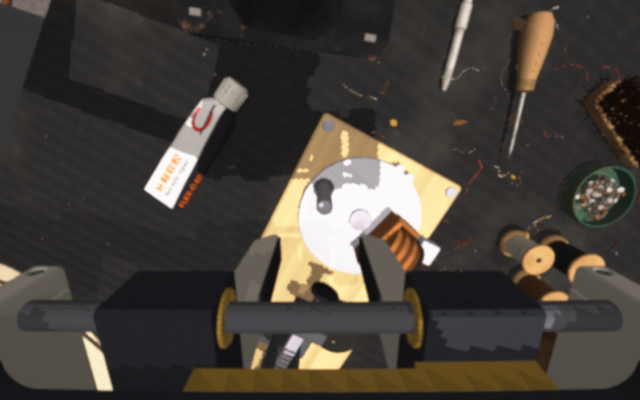

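The wrist view shows the peg top at about (323,208) against a predicted (319,209), and the axis at (360,218) against (357,218). That agrees within about 3 mm, so I lower over the peg.

```bash
python3 -c "
from h import *
print(delta((547,42.5,74),18))"
```

```text
([0.0015, 0.0026, 0.1067], [-0.01, 0.01, -0.18])
```

arm_command(
  deltas=[
    [0, 0.0015, 0.0025, 0.03, 0, 0, 0],
    [0, 0.0015, 0.0025, 0.06, 0, 0, 0],
    [0, 0.0015, 0.0025, 0.085, 0, 0, 0],
    [0, 0.0015, 0.0025, 0.1, 0, 0, 0],
    [0, 0.0015, 0.0025, 0.106, 0, 0, 0],
    [0.6, 0.0015, 0.0025, 0.106, 0, 0, 0],
    [1, 0.0015, 0.0025, 0.106, 0, 0, 0],
    [1, 0.0015, 0.0025, 0.106, 0, 0, 0],
    [1, 0.0015, 0.0025, 0.106, 0, 0, 0],
    [1, 0.0015, 0.0025, 0.106, 0, 0, 0],
    [1, 0.0015, 0.0025, 0.106, 0, 0, 0],
  ],
  force=10,
)

```text
clock: 2.73
tool_pos: [547.9, 43.7, 75.8]
orientation: [0.001, 0.588, 0.809, 0.0]
wrist_force: [-1.4, -0.3, 4.4]
finger_gap: 13.8
finger_force: 10.0
```

```bash
python3 -c "
from h import *
for d in (150,140,130,120,110,100,94,88,80):
    a=np.radians(d); print(d,delta((596+52*np.cos(a),24.5+52*np.sin(a),75),18)[0][:2])"
```

```text
150 [0.0055, 0.005]
140 [0.011, 0.0122]
130 [0.0151, 0.0203]
120 [0.0177, 0.029]
110 [0.0189, 0.038]
100 [0.0184, 0.047]
94 [0.0174, 0.0523]
88 [0.0158, 0.0576]
80 [0.0128, 0.0642]
```

arm_command(
  deltas=[
    [1, 0.003, 0.003, 0, 0, 0, 0],
    [1, 0.0055, 0.005, 0, 0, 0, 0],
    [1, 0.0085, 0.0085, 0, 0, 0, 0],
    [1, 0.011, 0.012, 0, 0, 0, 0],
    [1, 0.0132, 0.016, 0, 0, 0, 0],
    [1, 0.015, 0.02, 0, 0, 0, 0],
    [1, 0.0165, 0.0245, 0, 0, 0, 0],
    [1, 0.0177, 0.029, 0, 0, 0, 0],
    [1, 0.0185, 0.0335, 0, 0, 0, 0],
    [1, 0.0189, 0.038, 0, 0, 0, 0],
    [1, 0.0188, 0.0425, 0, 0, 0, 0],
    [1, 0.0188, 0.0425, 0, 0, 0, 0],
    [1, 0.0188, 0.0425, 0, 0, 0, 0],
  ],
  force=15,
)

```text
clock: 3.82
tool_pos: [582.5, 75.1, 75.0]
orientation: [0.0, 0.588, 0.809, 0.001]
wrist_force: [-0.7, 2.6, 4.8]
finger_gap: 13.9
finger_force: 15.0
```

arm_command(
  deltas=[
    [1, -0.0002, 0.0025, 0, 0, 0, 0],
    [1, -0.0004, 0.0045, 0, 0, 0, 0],
    [1, -0.0008, 0.007, 0, 0, 0, 0],
    [1, -0.0014, 0.01, 0, 0, 0, 0],
    [1, -0.002, 0.0125, 0, 0, 0, 0],
    [1, -0.003, 0.015, 0, 0, 0, 0],
    [1, -0.0038, 0.017, 0, 0, 0, 0],
    [1, -0.0045, 0.019, 0, 0, 0, 0],
    [1, -0.0053, 0.0205, 0, 0, 0, 0],
    [1, -0.0058, 0.0215, 0, 0, 0, 0],
    [1, -0.0058, 0.0215, 0, 0, 0, 0],
    [1, -0.0058, 0.0215, 0, 0, 0, 0],
  ],
  force=15,
)

```text
clock: 4.82
tool_pos: [604.0, 75.6, 74.6]
orientation: [-0.0, 0.588, 0.809, -0.0]
wrist_force: [-2.6, -1.3, 4.5]
finger_gap: 13.7
finger_force: 15.0
```

arm_command(
  deltas=[
    [0.2, 0, 0, 0, 0, 0, 0],
    [0.2, 0, 0, 0, 0, 0, 0],
    [0.2, 0, 0, 0, 0, 0, 0],
    [0.2, 0, 0, 0, 0, 0, 0],
    [0.2, 0, 0, -0.05, 0, 0, 0],
    [0.2, 0, 0, -0.09, 0, 0, 0],
    [0.2, 0, 0, -0.12, 0, 0, 0],
    [0.2, 0, 0, -0.12, 0, 0, 0],
    [0.2, 0, 0, -0.12, 0, 0, 0],
  ],
)

```text
clock: 5.57
tool_pos: [606.3, 75.9, 198.5]
orientation: [0.003, 0.588, 0.809, 0.002]
wrist_force: [-0.6, -0.3, -0.6]
finger_gap: 37.1
finger_force: 0.0
```

```bash
python3 look.py w2; python3 - <<'E'
import cv2
from h import *
p=[579.2,-74.0,-0.16927]
P=wproj(world(p,[peg(0),(0,100,24),peg(.1),peg(-.1),(25,40,75),(-25,40,75),(0,-82,152)]));print(P.round(0).tolist())
a=cv2.imread("pics/w2.png")
w=cv2.resize(a[100:400,150:500],None,fx=1.6,fy=1.6,interpolation=cv2.INTER_CUBIC)
b=viewer.read_camera("scene")[:,:,::-1];cv2.imwrite("pics/s2full.png",b);b=cv2.resize(b[120:280,250:355],None,fx=3,fy=3,interpolation=cv2.INTER_CUBIC)
w=w[:480];o=np.zeros((480,560+315,3),np.uint8);o[:480,:560]=w;o[:480,560:]=b[:480];cv2.imwrite("pics/c2.png",o[:,75:])
E
```

```text
5.5667 [606.32466093  75.94739327 198.48500251] [0.00276423 0.58834658 0.80860121 0.0021792 ] 37.092639600104484 [-0.57462037 -0.28471188 -0.5769877 ]
[[318.0, 205.0], [297.0, 226.0], [313.0, 203.0], [323.0, 208.0], [289.0, 303.0], [245.0, 283.0], [196.0, 448.0]]
```

View pics/c2.png

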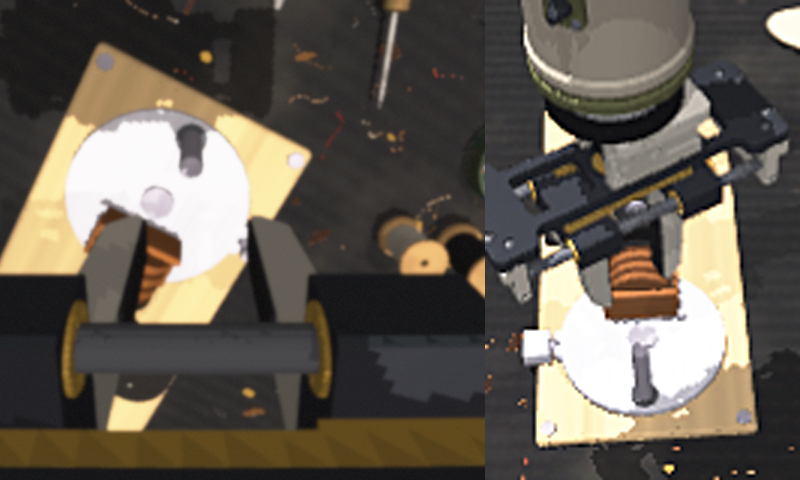

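The peg stands on the station axis line in both views (wrist px ~(315,206), predicted for angle 0 (318,205), axis offset the same), so the table appears clicked in. I go to hover over the grips and look again.

```bash
python3 -c "
from h import *
print(delta((564,-162,235),80.3))"
```

```text
([-0.214, -0.1109, -0.0412], [-0.03, -0.04, -62.39])
```

arm_command(
  deltas=[
    [-1, 0, 0, -0.04, 0, 0, -7],
    [-1, -0.214, -0.111, -0.041, 0, 0, -62.4],
    [-1, -0.214, -0.111, -0.041, 0, 0, -62.4],
    [-1, -0.214, -0.111, -0.041, 0, 0, -62.4],
    [-1, -0.214, -0.111, -0.041, 0, 0, -62.4],
    [-1, -0.214, -0.111, -0.041, 0, 0, -62.4],
    [-1, -0.214, -0.111, -0.041, 0, 0, -62.4],
    [-1, -0.214, -0.111, -0.041, 0, 0, -62.4],
    [-1, -0.214, -0.111, -0.041, 0, 0, -62.4],
    [-1, -0.214, -0.111, -0.041, 0, 0, -62.4],
    [-1, -0.214, -0.111, -0.041, 0, 0, -62.4],
    [-1, -0.214, -0.111, -0.041, 0, 0, -62.4],
    [-1, -0.214, -0.111, -0.041, 0, 0, -62.4],
    [-1, -0.214, -0.111, -0.041, 0, 0, -62.4],
  ],
)

```text
clock: 6.83
tool_pos: [564.3, -161.3, 235.3]
orientation: [-0.0, 0.085, 0.996, 0.0]
wrist_force: [0.3, -0.1, 0.6]
finger_gap: 93.3
finger_force: 0.0
```

```bash
python3 look.py w3; python3 - <<'E'
import cv2
from h import *
p=[579.2,-74.0,-0.16927]
P=wproj(world(p,[(0,-82,152),(0,-118,152),(85,-170,12),(-85,-170,12),(0,100,24),peg(0)]));print(P.round(1).tolist())
t=viewer.read_camera("top")[:,:,::-1];cv2.imwrite("pics/top3.png",t)
w=cv2.imread("pics/w3.png");t=cv2.resize(t[150:225,280:350],None,fx=4,fy=4,interpolation=cv2.INTER_CUBIC)
w=cv2.resize(w[60:260,200:440],None,fx=2,fy=2,interpolation=cv2.INTER_CUBIC)
o=np.zeros((400,480+280,3),np.uint8);o[:,:480]=w;o[:300,480:]=t;cv2.imwrite("pics/c3.png",o)
E
```

```text
6.8333 [ 564.32759485 -161.30107867  235.30838616] [-2.21005671e-04  8.49029003e-02  9.96389203e-01  6.49884211e-05] 93.31671787796991 [ 0.25245466 -0.11234914  0.57387807]
[[327.3, 212.0], [282.6, 212.1], [257.9, 238.6], [249.6, 104.8], [474.0, 178.0], [557.7, 192.6]]
```

View pics/c3.png

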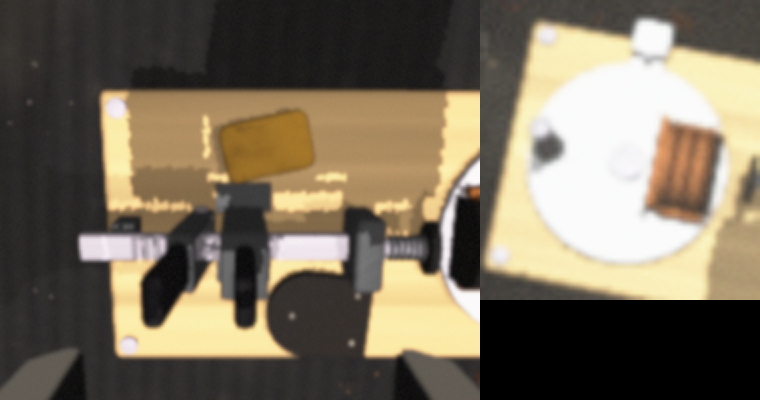

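The wrist view shows board corners at the predicted pixels within 1 px, the fixed grip at px u≈322.5 (y≈-86) and the trigger at u≈276 (y≈-123). The top view shows the heel square to the clamp. Now I estimate the pad gap and the pinch pose.

```bash
python3 - <<'E'
import cv2
from h import *
p=[579.2,-74.0,-0.16927]
for y in range(-10,45,5): print(y,((wproj(world(p,[(0,y,68),(0,y,75)]))-[200,60])*2).round(0).tolist())
print(delta(world(p,(-1,-94,127))[0],80.3))
w=cv2.imread("pics/w3.png")[140:250,340:480];cv2.imwrite("pics/w3j.png",cv2.resize(w,None,fx=5.5,fy=5.4,interpolation=cv2.INTER_CUBIC))
E
```

```text
-10 [[385.0, 253.0], [388.0, 257.0]]
-5 [[394.0, 253.0], [397.0, 257.0]]
0 [[403.0, 253.0], [407.0, 257.0]]
5 [[413.0, 253.0], [416.0, 257.0]]
10 [[422.0, 253.0], [426.0, 257.0]]
15 [[431.0, 253.0], [435.0, 257.0]]
20 [[441.0, 253.0], [445.0, 257.0]]
25 [[450.0, 253.0], [454.0, 257.0]]
30 [[459.0, 253.0], [464.0, 257.0]]
35 [[468.0, 253.0], [473.0, 257.0]]
40 [[478.0, 253.0], [483.0, 257.0]]
([0.0011, -0.0053, 0.1086], [0.0, -0.0, -0.0])
```

View pics/w3j.png

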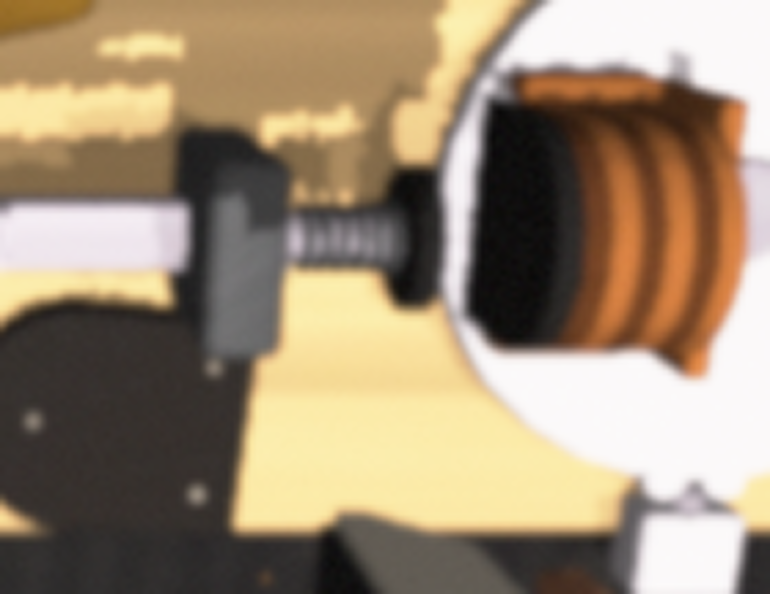

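The heel's black face top edge is at crop u≈560, matching y=40. The pad front is at u≈440, y≈20, so the gap is about 20 mm and about 4.5 squeezes are needed. I descend around the grips.

arm_command(
  deltas=[
    [-1, 0.001, -0.0055, 0.03, 0, 0, 0],
    [-1, 0.001, -0.0055, 0.06, 0, 0, 0],
    [-1, 0.001, -0.0055, 0.085, 0, 0, 0],
    [-1, 0.001, -0.0055, 0.1, 0, 0, 0],
    [-1, 0.001, -0.0055, 0.108, 0, 0, 0],
    [-1, 0.001, -0.0055, 0.108, 0, 0, 0],
    [-1, 0.001, -0.0055, 0.108, 0, 0, 0],
  ],
  force=20,
)

```text
clock: 7.52
tool_pos: [562.6, -167.2, 128.2]
orientation: [0.0, 0.084, 0.996, -0.0]
wrist_force: [0.2, 0.5, 1.4]
finger_gap: 92.7
finger_force: 0.0
```

arm_command(
  deltas=[
    [0, 0, 0, 0, 0, 0, 0],
    [0, 0, 0, 0, 0, 0, 0],
    [0, 0, 0, 0, 0, 0, 0],
    [0, 0, 0, 0, 0, 0, 0],
    [0.2, 0, 0, 0, 0, 0, 0],
    [0.2, 0, 0, 0, 0, 0, 0],
    [0.2, 0, 0, 0, 0, 0, 0],
  ],
  force=20,
)

```text
clock: 8.1
tool_pos: [562.8, -168.9, 129.0]
orientation: [0.001, 0.085, 0.996, -0.001]
wrist_force: [-2.6, -7.3, 5.9]
finger_gap: 50.7
finger_force: 3.3
```

arm_command(
  deltas=[
    [0.4, 0, 0, 0, 0, 0, 0],
    [0.5, 0, 0, 0, 0, 0, 0],
    [0.6, 0, 0, 0, 0, 0, 0],
    [1, 0, 0, 0, 0, 0, 0],
    [1, 0, 0, 0, 0, 0, 0],
    [1, 0, 0, 0, 0, 0, 0],
    [1, 0, 0, 0, 0, 0, 0],
    [1, 0, 0, 0, 0, 0, 0],
  ],
  force=20,
)

```text
clock: 8.77
tool_pos: [563.4, -166.7, 129.2]
orientation: [0.001, 0.084, 0.996, 0.0]
wrist_force: [-0.5, 4.1, 6.3]
finger_gap: 25.9
finger_force: 20.3
```

```bash
cat > j.py <<'E'
import sys,cv2
from h import *
n=sys.argv[1]
s=status.state();print(s["clock"],s["tool_pos"],s["finger_gap"],s["wrist_force"])
w=viewer.read_camera("wrist")[:,:,::-1].copy();cv2.imwrite(f"pics/j{n}.png",w)
b=viewer.read_camera("scene")[:,:,::-1].copy();cv2.imwrite(f"pics/js{n}.png",b)
p=[579.2,-74.0,-0.16927]
for y in (20,30,40): print(y,wproj(world(p,[(0,y,68),(0,y,75)])).round(1).tolist(),proj("scene",world(p,[(0,y,68),(0,y,75)])).round(1).tolist())
E
python3 j.py 1; python3 -c "
import cv2,numpy as np
w=cv2.imread('pics/j1.png')[:,320:];b=cv2.resize(cv2.imread('pics/js1.png')[170:270,260:350],None,fx=4,fy=4,interpolation=cv2.INTER_CUBIC)
cv2.imwrite('pics/cj1.png',np.hstack([w,b]))"
```

```text
8.7667 [ 563.35854276 -166.72027696  129.17130037] 25.929794073730314 [-0.54808362  4.09425816  6.31491096]
20 [[473.3, 221.7], [478.0, 225.2]] [[299.1, 195.7], [298.9, 193.9]]
30 [[486.6, 221.7], [491.8, 225.2]] [[299.2, 198.9], [299.0, 197.2]]
40 [[499.9, 221.7], [505.5, 225.2]] [[299.3, 202.3], [299.1, 200.5]]
```

View pics/cj1.png

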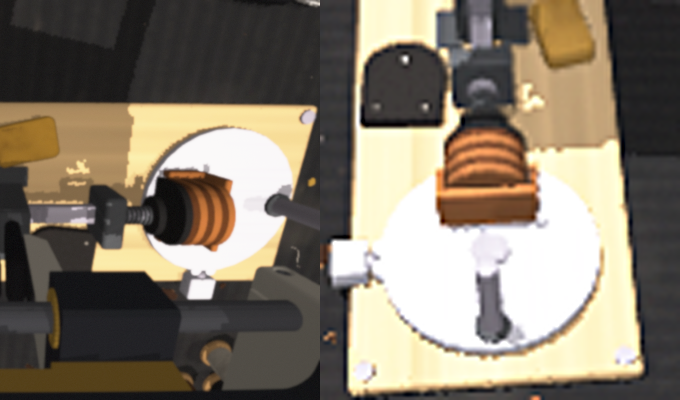

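After the first full squeeze (gap 25.9 mm) the jaw head is at px ~(415–448, 218) and the pad front at ~482. The heel is still square in the scene crop. Second squeeze.

arm_command(
  deltas=[
    [-0.8, 0, 0, 0, 0, 0, 0],
    [-0.8, 0, 0, 0, 0, 0, 0],
    [-0.8, 0, 0, 0, 0, 0, 0],
    [-0.8, 0, 0, 0, 0, 0, 0],
    [-0.8, 0, 0, 0, 0, 0, 0],
    [-0.8, 0, 0, 0, 0, 0, 0],
    [-0.8, 0, 0, 0, 0, 0, 0],
    [-0.8, 0, 0, 0, 0, 0, 0],
    [0.2, 0, 0, 0, 0, 0, 0],
    [0.2, 0, 0, 0, 0, 0, 0],
    [0.4, 0, 0, 0, 0, 0, 0],
    [0.6, 0, 0, 0, 0, 0, 0],
    [1, 0, 0, 0, 0, 0, 0],
    [1, 0, 0, 0, 0, 0, 0],
    [1, 0, 0, 0, 0, 0, 0],
    [1, 0, 0, 0, 0, 0, 0],
    [1, 0, 0, 0, 0, 0, 0],
    [1, 0, 0, 0, 0, 0, 0],
    [1, 0, 0, 0, 0, 0, 0],
  ],
  force=20,
)

```text
clock: 10.45
tool_pos: [562.8, -166.6, 128.5]
orientation: [0.0, 0.084, 0.996, 0.0]
wrist_force: [-2.6, 3.4, 4.8]
finger_gap: 25.5
finger_force: 20.3
```

```bash
cat > tr.py <<'E'
import sys,cv2,numpy as np
# match against first squeeze: head template, pad template, heel template (drift)
n=sys.argv[1]; A=cv2.imread("pics/j1.png");B=cv2.imread(f"pics/j{n}.png")
def m(x0,x1,y0,y1,lo,hi):
    t=A[y0:y1,x0:x1]; S=B[y0-6:y1+6,x0-lo:x1+hi]; r=cv2.matchTemplate(S,t,cv2.TM_CCOEFF_NORMED)
    _,v,_,(x,y)=cv2.minMaxLoc(r); q=r[y,max(x-1,0):x+2]
    d=.5*(q[0]-q[2])/(q[0]-2*q[1]+q[2]) if len(q)==3 else 0
    return round(x+d-lo,2),y-6,round(float(v),3)
print("head",m(412,450,180,252,6,60),"pad",m(462,478,190,246,6,40),"peg",m(585,615,185,215,8,8),"board",m(600,640,95,130,8,0))
E
python3 j.py 2; python3 tr.py 2
```

```text
10.45 [ 562.75567782 -166.63734796  128.49539444] 25.527935993441957 [-2.63737242  3.39126627  4.75806148]
20 [[473.5, 222.9], [478.3, 226.4]] [[299.1, 195.7], [298.9, 193.9]]
30 [[486.9, 222.8], [492.1, 226.3]] [[299.2, 198.9], [299.0, 197.2]]
40 [[500.3, 222.8], [505.8, 226.3]] [[299.3, 202.3], [299.1, 200.5]]
head (np.float32(9.4), 1, 0.906) pad (np.float32(0.38), 1, 0.75) peg (np.float32(0.4), 1, 0.994) board (0, 1, 0.998)
```

```bash
python3 - <<'E'
import cv2
for n in(1,2):
    g=cv2.imread(f"pics/j{n}.png",0)
    for r in (195,205,212,218,224,236): print(n,r,g[r+(n>1),440:520].tolist())
E
```

```text
1 195 [58, 73, 87, 99, 106, 107, 110, 110, 110, 109, 110, 110, 110, 110, 110, 110, 109, 111, 111, 110, 110, 107, 98, 88, 91, 108, 148, 183, 186, 168, 154, 150, 136, 102, 57, 24, 14, 12, 11, 12, 14, 15, 12, 13, 13, 12, 12, 13, 13, 10, 10, 15, 13, 12, 10, 13, 14, 12, 13, 13, 12, 19, 22, 28, 30, 28, 31, 31, 37, 45, 53, 58, 58, 59, 60, 67, 80, 91, 97, 99]
1 205 [61, 61, 60, 60, 60, 61, 79, 115, 148, 163, 160, 138, 107, 90, 88, 89, 89, 88, 87, 87, 79, 60, 40, 27, 25, 24, 21, 25, 22, 18, 18, 14, 14, 14, 12, 16, 17, 22, 26, 30, 32, 31, 31, 30, 26, 21, 13, 15, 10, 13, 14, 16, 16, 15, 11, 12, 15, 13, 14, 13, 13, 13, 13, 14, 18, 27, 34, 38, 36, 38, 38, 43, 54, 65, 71, 73, 72, 73, 78, 97]
1 212 [60, 61, 59, 60, 58, 55, 49, 49, 58, 66, 63, 53, 53, 63, 70, 63, 54, 56, 64, 63, 55, 55, 75, 90, 84, 71, 83, 94, 89, 72, 66, 66, 51, 31, 18, 15, 14, 16, 19, 27, 36, 40, 39, 39, 38, 35, 27, 19, 14, 13, 16, 13, 14, 15, 14, 13, 13, 15, 14, 11, 12, 16, 15, 12, 16, 22, 31, 37, 41, 41, 41, 44, 49, 61, 70, 75, 77, 76, 75, 82]
1 218 [61, 59, 61, 60, 57, 55, 50, 51, 63, 75, 72, 60, 57, 66, 68, 60, 56, 69, 83, 85,
[... 2281 characters left out ...]
9, 83]
2 224 [60, 61, 59, 58, 61, 61, 61, 61, 61, 61, 62, 61, 64, 88, 126, 148, 148, 139, 138, 136, 127, 110, 94, 88, 98, 122, 147, 159, 148, 111, 67, 42, 48, 55, 51, 43, 41, 47, 42, 30, 22, 16, 12, 16, 14, 12, 18, 26, 36, 40, 43, 41, 40, 39, 34, 24, 16, 13, 16, 14, 14, 11, 14, 10, 16, 25, 35, 41, 44, 43, 42, 46, 55, 68, 77, 80, 78, 76, 78, 94]
2 236 [90, 80, 67, 60, 60, 59, 60, 59, 60, 61, 65, 95, 150, 200, 220, 223, 224, 224, 224, 224, 222, 219, 210, 203, 194, 176, 153, 151, 187, 225, 238, 239, 225, 170, 100, 48, 24, 15, 13, 17, 15, 17, 18, 18, 18, 19, 16, 15, 12, 14, 13, 15, 13, 10, 14, 14, 14, 15, 11, 14, 12, 22, 31, 37, 40, 41, 44, 45, 52, 65, 73, 77, 76, 78, 80, 95, 118, 134, 140, 143]
```

The pad rim (grey band) moved from 479–487 to 488–496 with the head. The heel edge is at 505, so about 3 mm of gap is left. Two more squeezes should give about 10 mm; I do one and measure.

arm_command(
  deltas=[
    [-0.8, 0, 0, 0, 0, 0, 0],
    [-0.8, 0, 0, 0, 0, 0, 0],
    [-0.8, 0, 0, 0, 0, 0, 0],
    [-0.8, 0, 0, 0, 0, 0, 0],
    [-0.8, 0, 0, 0, 0, 0, 0],
    [-0.8, 0, 0, 0, 0, 0, 0],
    [-0.8, 0, 0, 0, 0, 0, 0],
    [-0.8, 0, 0, 0, 0, 0, 0],
    [0.2, 0, 0, 0, 0, 0, 0],
    [0.2, 0, 0, 0, 0, 0, 0],
    [0.4, 0, 0, 0, 0, 0, 0],
    [0.6, 0, 0, 0, 0, 0, 0],
    [1, 0, 0, 0, 0, 0, 0],
    [1, 0, 0, 0, 0, 0, 0],
    [1, 0, 0, 0, 0, 0, 0],
    [1, 0, 0, 0, 0, 0, 0],
    [1, 0, 0, 0, 0, 0, 0],
    [1, 0, 0, 0, 0, 0, 0],
    [1, 0, 0, 0, 0, 0, 0],
  ],
  force=20,
)

```text
clock: 12.13
tool_pos: [562.8, -166.6, 128.5]
orientation: [0.0, 0.084, 0.996, 0.0]
wrist_force: [-2.6, 3.8, 6.7]
finger_gap: 26.2
finger_force: 20.3
```

```bash
cat > pr.py <<'E'
import cv2,sys
g=cv2.imread(f"pics/j{sys.argv[1]}.png",0)
for r in (213,219): print(r,g[r,450:515].tolist())
E
python3 j.py 3; python3 tr.py 3; python3 pr.py 3
```

```text
12.1333 [ 562.76622617 -166.62017878  128.48715033] 26.236315421183726 [-2.5694994   3.80003694  6.68202575]
20 [[473.6, 222.9], [478.4, 226.4]] [[299.1, 195.7], [298.9, 193.9]]
30 [[487.0, 222.9], [492.1, 226.4]] [[299.2, 198.9], [299.0, 197.2]]
40 [[500.3, 222.9], [505.9, 226.4]] [[299.3, 202.3], [299.1, 200.5]]
head (np.float32(18.16), 2, 0.855) pad (np.float32(1.16), 2, 0.732) peg (np.float32(0.39), 1, 0.994) board (0, 1, 0.998)
213 [61, 61, 61, 61, 59, 59, 60, 60, 58, 59, 60, 60, 59, 58, 62, 76, 87, 86, 72, 68, 82, 89, 84, 69, 74, 87, 91, 74, 66, 79, 85, 74, 62, 64, 64, 50, 29, 14, 14, 16, 15, 18, 27, 34, 37, 38, 36, 34, 32, 28, 19, 14, 15, 14, 9, 19, 27, 35, 39, 42, 40, 42, 46, 55, 67]
219 [59, 59, 59, 59, 61, 60, 61, 61, 61, 61, 61, 58, 57, 54, 64, 90, 113, 117, 97, 83, 100, 114, 107, 87, 90, 107, 112, 87, 77, 93, 97, 77, 61, 70, 78, 64, 38, 15, 15, 14, 11, 17, 25, 34, 40, 42, 41, 39, 36, 31, 24, 19, 12, 12, 12, 20, 27, 37, 41, 43, 41, 41, 48, 58, 69]
```

Contact is made: head +8.8 px, pad only +4.2 px, so compression is about 3.3 mm. One more squeeze should give about 9.8 mm.

arm_command(
  deltas=[
    [-0.8, 0, 0, 0, 0, 0, 0],
    [-0.8, 0, 0, 0, 0, 0, 0],
    [-0.8, 0, 0, 0, 0, 0, 0],
    [-0.8, 0, 0, 0, 0, 0, 0],
    [-0.8, 0, 0, 0, 0, 0, 0],
    [-0.8, 0, 0, 0, 0, 0, 0],
    [-0.8, 0, 0, 0, 0, 0, 0],
    [-0.8, 0, 0, 0, 0, 0, 0],
    [0.2, 0, 0, 0, 0, 0, 0],
    [0.2, 0, 0, 0, 0, 0, 0],
    [0.4, 0, 0, 0, 0, 0, 0],
    [0.6, 0, 0, 0, 0, 0, 0],
    [1, 0, 0, 0, 0, 0, 0],
    [1, 0, 0, 0, 0, 0, 0],
    [1, 0, 0, 0, 0, 0, 0],
    [1, 0, 0, 0, 0, 0, 0],
    [1, 0, 0, 0, 0, 0, 0],
    [1, 0, 0, 0, 0, 0, 0],
    [1, 0, 0, 0, 0, 0, 0],
  ],
  force=24,
)

```text
clock: 13.82
tool_pos: [562.7, -166.6, 128.5]
orientation: [0.0, 0.084, 0.996, 0.0]
wrist_force: [-1.5, 4.7, 7.0]
finger_gap: 25.2
finger_force: 24.4
```

```bash
python3 j.py 4; python3 tr.py 4; python3 pr.py 4; python3 -c "
import cv2,numpy as np
w=cv2.imread('pics/j4.png')[:,320:];b=cv2.resize(cv2.imread('pics/js4.png')[170:270,260:350],None,fx=4,fy=4,interpolation=cv2.INTER_CUBIC)
cv2.imwrite('pics/cj4.png',np.hstack([w,b]))"
```

```text
13.8167 [ 562.72451211 -166.59460497  128.51607253] 25.159545619146016 [-1.54303809  4.66310086  7.02575908]
20 [[473.4, 222.9], [478.2, 226.4]] [[299.1, 195.7], [298.9, 193.9]]
30 [[486.8, 222.9], [492.0, 226.4]] [[299.2, 198.9], [299.0, 197.2]]
40 [[500.2, 222.9], [505.7, 226.4]] [[299.3, 202.3], [299.1, 200.5]]
head (np.float32(24.9), 2, 0.759) pad (np.float32(0.58), 1, 0.758) peg (np.float32(0.28), 1, 0.996) board (0, 1, 0.999)
213 [30, 33, 38, 43, 50, 53, 57, 59, 62, 61, 61, 61, 59, 60, 59, 60, 61, 60, 60, 60, 59, 59, 59, 64, 75, 91, 93, 74, 67, 82, 87, 77, 64, 64, 63, 48, 27, 12, 14, 12, 16, 18, 25, 34, 38, 38, 36, 33, 29, 27, 19, 13, 13, 10, 14, 19, 30, 37, 40, 42, 40, 42, 45, 57, 66]
219 [33, 37, 43, 49, 53, 57, 58, 59, 60, 59, 60, 60, 60, 59, 60, 59, 61, 61, 60, 62, 67, 72, 68, 69, 89, 110, 113, 90, 80, 96, 98, 76, 60, 69, 75, 58, 33, 15, 15, 12, 18, 17, 24, 36, 40, 43, 42, 39, 38, 30, 22, 17, 12, 14, 16, 21, 32, 40, 42, 43, 42, 43, 49, 59, 71]
```

View pics/cj4.png

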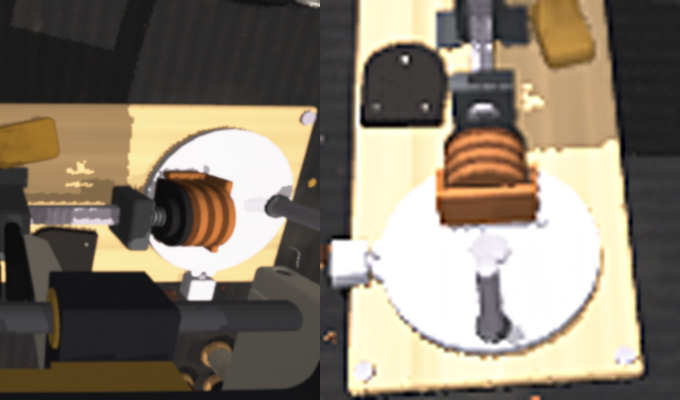

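The pad stays on the heel face (rim at px 492–500). The visible spring length has gone from 26 px to 13.5 px, so compression is about 9.5 mm, half of its travel. The table is still square and the trigger is fully squeezed, so I hand it in.

```bash
python3 -c "
from cell import env
print(env.finish_job())"
```

```text
the job is handed in; nothing more can be done
None
```

I turned the table to its detent and confirmed in the camera views that the heel sits square to the pad. Four squeezes then pushed the pad back about 9.5 mm, measured in the wrist pictures. I handed the job in with the trigger still held, at about 14 s of the 51 s allowed; the handing-in call returned no verdict.

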